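# Zero the load readout and hold a splined coupling home on a pump shaft

## Task

Take the orange-handled pin tool out of its wooden rack, push the recessed yellow zero button of the load readout fully down with the pin's tip for a moment, and stand the pin back in its rack. Then pick up the steel coupling hub, put it bore-down (flange below) over the pump's upright splined shaft, turn it until the splines mesh, and slide it fully home against the sprung copper ring. Finish with the gripper still on the hub, keeping it pressed home (let go and the spring lifts it); press the button with the pin only and do not disturb the other things on the bench.

Things in the scene. Friction and masses are not known exactly. Their poses are not given: they have to be found in the camera images.
- pin: Pin tool, 60 g, upright in its rack. Origin at the lower tip, z up along the tool. From the tip: steel pin 6 mm across to 20 mm, widening to 9 mm across up to 45 mm; dark collar 26 mm across from 45 to 51 mm; orange round handle 16 mm across from 51 to 111 mm. The collar rests on the rack's top, so the tip hangs 45 mm inside the hole.
- rack_hole (a point): Centre of the mouth of the hole in the top of the pin's rack, a fixed wooden block 70 x 70 x 60 mm tall; hole 14 mm across, 52 mm deep, vertical.
- button_face (a point): Centre of the top face of the yellow zero button, 13.6 mm across, in a 16 mm wide well, 8 mm below the readout's flat top; it sinks as it is pressed. The readout is a fixed grey box 100 x 120 mm, 55 mm tall, its middle 22 mm from the button along +x of this point (towards the dark display).
- zero_button (a joint): How far the zero button is pressed, m: 0 up, 0.005 fully down. A spring of 0.8 N/mm; fully down takes about 5 N, then a hard stop.
- hub: Steel coupling hub, about 0.45 kg, flange down. Origin at the centre of its underside, z up the bore. Flange 66 mm across, 14 mm tall; above it a round boss 50 mm across, up to 54 mm. Through bore: six inward ribs leave 29 mm; between them six slots at 60 degree pitch, about 9 mm wide, reaching 37 mm across. One slot is centred on the hub's +x axis.
- shaft_root (a point): On the axis of the pump's upright shaft at its shoulder, 80 mm above the bench: the centre of the hub's underside comes here when fully home. z up; x along the middle of a spline tooth (turns with the shaft). Six teeth 6 mm wide, 34 mm across tips, 25 mm across roots, from the shoulder to 34 mm above it; brass pilot nose 22 mm across (tapering to 14 mm) ends 48 mm above it.
- shaft (a joint): Angle of the pump shaft, rad, positive counter-clockwise from above; stiff (about 0.5 N m), stays put in light handling. Hub slots and shaft teeth mesh at any of six positions with about 0.1 rad of play either way. The pump is fixed: base 170 x 150 mm, body up to 125 mm wide, below the shoulder.
- thrust_ring (a joint): How far the sprung copper ring (64 mm across) round the shaft is pushed down, m: 0 up, its top 10 mm above the shoulder; 0.010 when the hub sits on the shoulder. Spring 0.8 N/mm with 6.4 N preload: 14.4 N at home, of which the hub's weight gives about 4.4 N.
- fitting: Bystander: brass hose fitting, 32 mm wide foot, 40 mm tall; origin at its underside.
- collar: Bystander: dark steel ring, 44 mm across, 16 mm tall; origin at its underside.
- driver: Bystander: blue-handled screwdriver, 200 mm long, lying.
- spanner: Bystander: steel spanner, 170 mm long, lying.
- oil: Bystander: white oil bottle with red cap, 60 mm across, 150 mm tall.
- grease: Bystander: grey jar with black cap, 70 mm across, 70 mm tall.
- plug: Bystander: small steel plug, 28 mm across, 28 mm tall.
Things that resemble listed ones, but are neither listed nor needed, are in the scene too. Leave any green look-alike of the part that bears shaft_root alone. Leave any green look-alike of the hub alone.

How it is judged:
By the outcome, as a careful person would: the job done as asked, in the order asked, and still so for the second after the job is handed in, while the arm keeps its last pose, push and grip.
It also fails if it takes over 61 s, if anything falls off the work surface, if the arm or the gripper's body presses on something with over 40 N, if the wrist force passes 120 N, or if a joint passes its speed limit or range.

## Robot

A 6-joint arm with a two-finger parallel gripper is mounted at the origin on the work surface. World frame = base frame: x ahead of the robot, y to its left, z up, the work surface at z = 0. Lengths are in mm, angles in rad, forces in N, time in s.
With the tool pointing down it reaches from about 275 to 1000 mm from the base axis. Payload 8.4 kg.
Tool frame: the origin (TCP) lies midway between the tips of the shut fingers; the grasp point (between the pads) lies 19 mm behind it (r.grip_point_offset is the distance from the TCP to the grasp point, in mm); z points along the fingers, x is the direction in which the jaws open and shut, and the axes are right-handed (so a half turn about z gives the same grasp; the last joint's range is limited). The gripper opens to 85 mm and grips with 20 to 120 N. Pads are 22 mm wide; open, the fingers measure 114 mm over their backs; the gripper's body (76 mm by 85 mm) begins 54 mm behind the grasp point. The pads swing forward as they close: fully open they stand 13 mm farther back than shut.
Start: joints at [-1.198, 0.353, 1.633, -0, 1.155, -0.002], TCP at [228.803, -581.616, 231.281] pointing down, gripper open.
Joint ranges: [-2.63, 2.63], [-0.92, 2.1], [0.06, 2.66], [-1.3, 4.44], [0, 2.69], [-3.02, 3.02]. Speed limits (rad/s): [2.22, 2.22, 2.79, 3.14, 3.14, 3.14].

## Interface

Orientations are given as [roll, pitch, yaw] about the fixed x, y, z axes, in that order (R = Rz(yaw) Ry(pitch) Rx(roll)).
In Python, from rig import monitor, vision, sign_off, r gives the robot as it stands.
- The arm moves only by the shell command python3 -m inch 'ROWS' [FORCE]. ROWS is JSON, a list of rows, each an object with "dp": the shift along the tool's x, y, z in mm, a list of three; "angular": the turn, a rotation vector about the tool's x, y, z in rad, a list of three; "fingers": the closure in counts, from 0 (fully open) to 255 (shut). A call has 1 to 12 rows; each row is the pose to reach, as a shift and turn from the pose commanded when the call began, along the tool's axes at that moment; what a row does not reach only later rows make up. A row lasts 1/12 s, in which the tool goes at most 41.7 mm and 7.16 degrees, less where a joint would pass 70% of its speed; a pose out of reach is approached as far as the arm can. A call with a gripper value outside its range is refused whole. The fingers move at their own pace and stop on an object; FORCE is the grip in N (left out, the last holds). Time passes only in rows, so rows that repeat a pose let the fingers close. It gives the time, the measured TCP pose, the force and the opening at its end, in the units of the state.
- monitor.sense(): the state, without advancing time (a new reading comes with each control period).
- vision.grab_frame(name): name is "scene" or "top" or "wrist"; returns (picture, depth): 400x640x3 uint8, blue, green, red; 400x640 float32, mm along the optical axis (not along the pixel's ray), 0 where there is no reading.
- vision.camera_params(name): a dict with "fx", "fy", "cx", "cy" (pixels), "R" (3x3) and "t" (3): a world point X has camera coordinates R X + t. Camera axes: x right, y down, z forward; pixel columns grow to the right and rows downward; lengths in mm; the calibration is good to about 2 mm. A picture is of the moment at which its call begins: read the wrist's pose just before it. camera_params takes no time and is no camera call; for the wrist camera it gives the pose at the moment of the call.
- sign_off(): hands the job in, once; it reports no verdict.
The state is a dict: "clock": time; "qpos": joint angles; "qvel": joint speeds; "joint_efforts": joint torques, N m; "eef_pos": TCP position; "tcp_rot": TCP orientation; "contact_force": force on the tool from outside, world axes, zero at the start; "wrist_torque": the same for the moment, N m; "opening": opening from 0.0 (shut) to 1.0 (fully open).
Only numpy, scipy, OpenCV 4.12 (cv2) and the standard library are available. Lean on these libraries where they do the work, as an engineer would, in place of code of your own. Each camera call takes 0.05 s, during which the arm holds its last target.

## Working session

There is one attempt and no reset: what is moved stays moved. The work goes in short steps, Python scripts to look and compute and a shell command to move; the robot and the scene stay as the last step left them, time stands still between calls to the robot, and variables do not carry over. Pictures are saved under pics/ and viewed, and the job is handed in when it is done.

```bash
ls; mkdir -p pics; python3 - <<'E'
from rig import monitor, vision, r
import cv2,numpy as np
print(monitor.sense()); print(r.grip_point_offset)
for n in ["scene","top"]:
    im,d=vision.grab_frame(n); cv2.imwrite(f"pics/{n}0.png",im); np.save(f"pics/{n}0.npy",d)
    print(n,vision.camera_params(n))
E
```

```text
pics
{'clock': 0.0, 'qpos': array([-1.19842376e+00,  3.53625739e-01,  1.63412711e+00, -1.48740882e-05,
        1.15519281e+00, -2.40991030e-03]), 'qvel': array([-0.00114793, -0.00041128, -0.00108905, -0.00015766, -0.00095435,
       -0.00081431]), 'joint_efforts': array([-4.66034253e-04, -6.05245256e+01, -3.42071700e+01,  2.68097519e-04,
        9.32007737e-03, -6.15870661e-06]), 'eef_pos': array([ 228.61340351, -581.1849738 ,  230.57867811]), 'tcp_rot': array([ 3.14158231e+00,  1.35303505e-03, -1.19600784e+00]), 'contact_force': array([-0.38600001,  0.39629352, -0.24815394]), 'wrist_torque': array([-0.04418906, -0.02604457,  0.02030187]), 'opening': 1.002556148179355}
18.700000000000003
scene {'fx': 373.34349118717813, 'fy': 373.34349118717813, 'cx': 320.4635667627097, 'cy': 199.39555093151546, 'R': array([[-0.43943342,  0.89810329, -0.01757136],
       [ 0.54422844,  0.25062157, -0.8006274 ],
       [-0.71464233, -0.36138527, -0.59890485]]), 't': array([ 215.49738526, -238.09591638, 1363.29499832])}
top {'fx': 494.6127554083616, 'fy': 494.6127554083616, 'cx': 317.0108921786953, 'cy': 201.64063405374543, 'R': array([[-0.01104198, -0.99986666,  0.01203056],
       [-0.99289939,  0.00953833, -0.11857413],
       [ 0.11844357, -0.01325443, -0.99287232]]), 't': array([  16.94401096,  541.55471884, 1556.22919337])}
```

View pics/scene0.png

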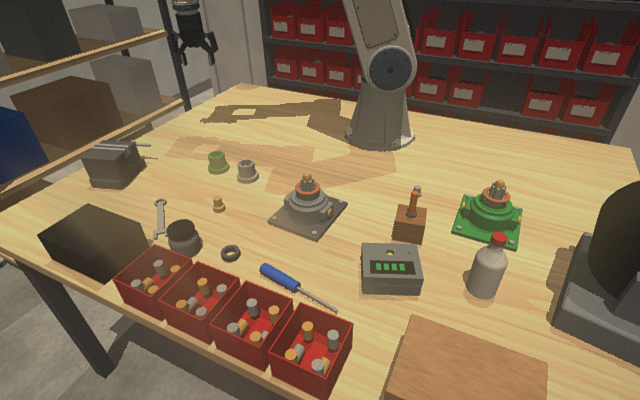

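View pics/top0.png

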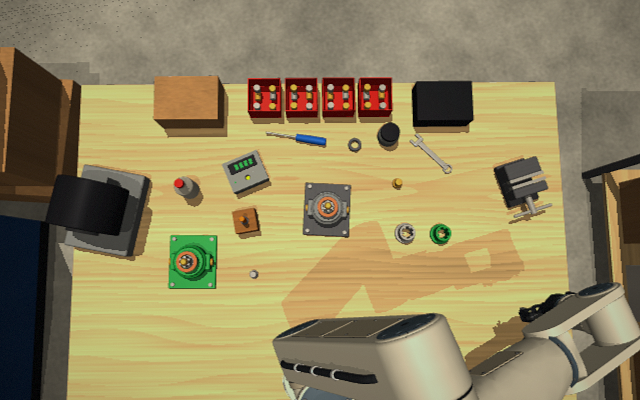

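Top view: pin and rack are at (246,221), with no rival pin. Steel hub is at (404,233), the green look-alike at (440,233). The grey pump is at (327,206), the green one at (192,262). The readout is at (246,173), with the button about (260,183). The plug (254,274) is another small steel part. Next is a close crop to check.

```bash
cat > h.py <<'E'
import cv2,numpy as np
from rig import vision,monitor
def ray(P,u,v):
    R=P['R'];t=P['t']; c=-R.T@t
    d=R.T@np.array([(u-P['cx'])/P['fx'],(v-P['cy'])/P['fy'],1.]); return c,d
def onz(P,u,v,z):
    c,d=ray(P,u,v); return c+d*(z-c[2])/d[2]
def tri(P1,a,P2,b):
    c1,d1=ray(P1,*a);c2,d2=ray(P2,*b)
    s=np.linalg.lstsq(np.stack([d1,-d2],1),c2-c1,rcond=None)[0]
    p,q=c1+d1*s[0],c2+d2*s[1]; return (p+q)/2,np.linalg.norm(p-q)
def proj(P,X):
    c=P['R']@np.asarray(X,float)+P['t']; return np.array([P['fx']*c[0]/c[2]+P['cx'],P['fy']*c[1]/c[2]+P['cy']])
def cloud(P,d):
    v,u=np.mgrid[:d.shape[0],:d.shape[1]]
    pc=np.stack([(u-P['cx'])/P['fx']*d,(v-P['cy'])/P['fy']*d,d],-1)
    return (pc-P['t'])@P['R']
E
python3 - <<'E'
import cv2,numpy as np
im=cv2.imread('pics/top0.png'); s=cv2.imread('pics/scene0.png')
def c(im,x,y,w=50):return cv2.resize(im[y-w//2:y+w//2,x-w//2:x+w//2],(260,260),interpolation=cv2.INTER_NEAREST)
a=np.hstack([c(im,246,221),c(im,246,175),c(im,404,233)])
b=np.hstack([c(s,410,215,60),c(s,390,260,60),c(im,327,206,60)])
cv2.imwrite('pics/crop0.png',np.vstack([a,b]))
E
```

```text
(no output)
```

View pics/crop0.png

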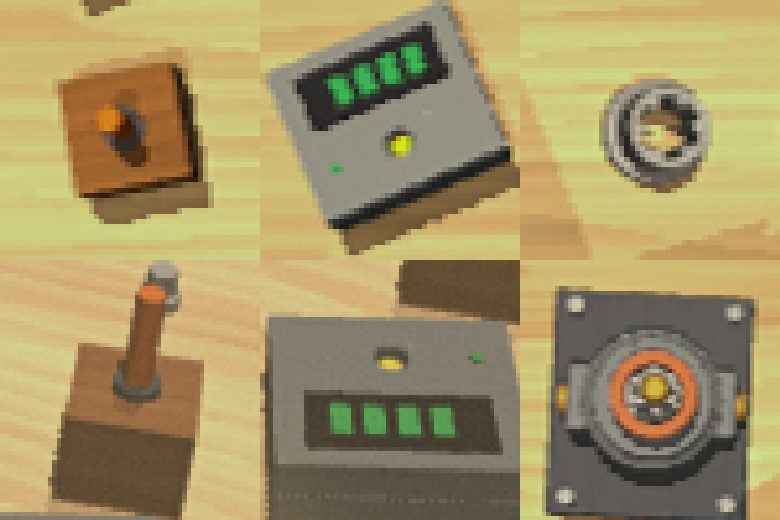

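```bash
python3 - <<'E'
from h import *
T=vision.camera_params('top');S=vision.camera_params('scene')
im=cv2.imread('pics/top0.png');s=cv2.imread('pics/scene0.png')
dt=np.load('pics/top0.npy');ds=np.load('pics/scene0.npy')
ct=cloud(T,dt);cs=cloud(S,ds)
def win(c,x,y,w): return c[y-w:y+w,x-w:x+w].reshape(-1,3)
def z(c,x,y,w,lo,hi):
    p=win(c,x,y,w); p=p[(p[:,2]>lo)&(p[:,2]<hi)]; return len(p),p.mean(0).round(1),p.min(0).round(1),p.max(0).round(1)
def rect(c,x,y,w,lo,hi):
    p=win(c,x,y,w); p=p[(p[:,2]>lo)&(p[:,2]<hi)]; return cv2.minAreaRect(p[:,:2].astype(np.float32))
print('bench',z(ct,300,290,8,-50,50))
print('pin top T',z(ct,243,219,10,105,140)); print('S',z(cs,415,195,14,70,140))
print('rack top',z(ct,246,221,16,50,66),rect(ct,246,221,16,50,66)); print(rect(cs,410,215,25,50,66),'S')
print('readout',rect(ct,246,175,28,47,62),rect(cs,390,260,40,48,62))
print('hubtop T',z(ct,404,233,13,45,62)); print('S',z(cs,247,170,13,47,62))
print('shaft top', z(ct,327,206,13,117,140)); print('S',z(cs,306,185,18,117,140))
print('ring', z(ct,327,206,16,82,100)); print(z(ct,327,206,16,60,140))
# yellow
for n,P,i,(x,y) in (('T',T,im,(259,182)),('S',S,s,(390,253))):
    h=cv2.cvtColor(i,cv2.COLOR_BGR2HSV); m=cv2.inRange(h,(22,120,70),(38,255,255))
    v,u=np.nonzero(m[y-8:y+8,x-9:x+9]); print(n,len(u),u.mean()+x-9,v.mean()+y-8,onz(P,u.mean()+x-9,v.mean()+y-8,47))
E
```

```text
bench (256, array([262.3,  70.2,  -0.5]), array([237.9,  45.9, -13. ]), array([286.6,  94.5,   8.5]))
pin top T (26, array([481.6, 237.9, 123.8]), array([474.4, 231.8, 105.9]), array([489.3, 244.9, 131. ]))
S (126, array([487. , 239.3, 107.7]), array([476.6, 230.7,  80.1]), array([492.3, 246.6, 127.4]))
rack top (439, array([481.6, 238.3,  59.5]), array([442.5, 200.3,  50.5]), array([520.7, 280.1,  65.9])) ((482.3062744140625, 239.2271728515625), (70.38482666015625, 71.45603942871094), 9.828137397766113)
((483.6811218261719, 239.04788208007812), (72.5632553100586, 69.86148071289062), 10.066064834594727) S
readout ((640.7553100585938, 239.61871337890625), (103.1961669921875, 119.83866119384766), 23.0915584564209) ((601.0, 231.21925354003906), (203.6653594970703, 133.95648193359375), 12.51474380493164)
hubtop T (111, array([ 440.5, -272.5,   53.5]), array([ 417.7, -296.8,   45.7]), array([ 465.1, -248.4,   61.3]))
S (115, array([ 443.7, -271.6,   52.5]), array([ 416.2, -295.9,   47.1]), array([ 465.7, -247.7,   57.4]))
shaft top (47, array([518.6, -19.9, 124.6]), array([505.7, -29.7, 117. ]), array([529.6,  -5.6, 134.7]))
S (53, array([524.6, -18.7, 124.5]), array([514.5, -29.7, 117.1]), array([532.1, -11. , 129.6]))
ring (197, array([518.6, -20.3,  89.4]), array([489.6, -49.7,  82.1]), array([549.8,   9.4,  99.7]))
(574, array([518. , -20.2,  81.6]), array([476.5, -67. ,  60.1]), array([562.4,  24.6, 134.7]))
T 0 nan nan [nan nan nan]
S 12 389.6666666666667 253.33333333333331 [616.1916953  229.99133404  47.        ]<stdin>:21: RuntimeWarning: Mean of empty slice.
  ret = ret.dtype.type(ret / rcount)
```

```bash
cat >> h.py <<'E'
from scipy.spatial.transform import Rotation as Ro
def plan(cur,cyaw,tgt,tyaw=None):
    """cur commanded TCP, yaw (tool straight down) -> dp and tool-z turn"""
    R=(Ro.from_euler('z',cyaw)*Ro.from_euler('x',np.pi)).as_matrix()
    dp=R.T@(np.array(tgt,float)-np.array(cur,float))
    print('dp',dp.round(2),'turn z', None if tyaw is None else round(cyaw-tyaw,4),'rows>=',np.linalg.norm(dp)/41.7)
E
python3 - <<'E'
from h import *
W=vision.camera_params('wrist'); s=monitor.sense()
R=Ro.from_euler('xyz',s['tcp_rot']).as_matrix()
c=-W['R'].T@W['t']; print(W['fx'],'cam in tool',R.T@(c-s['eef_pos'])); print((W['R']@R).T.round(3))
plan([228.8,-581.6,231.3],-1.196,[440,-240,231.3],-0.4)
plan([440,-240,231.3],-0.4,[482,239,231.3],0.4)
E
```

```text
281.45203733870204 cam in tool [  -0.42057487  -74.5776838  -145.61068548]
[[ 1.    -0.    -0.001]
 [ 0.     0.956  0.292]
 [ 0.001 -0.292  0.956]]
dp [-240.57 -321.59   -0.  ] turn z -0.796 rows>= 9.631096707893132
dp [-147.85 -457.54   -0.  ] turn z -0.8 rows>= 11.530882745642918
```

```bash
python3 -m inch '[{"dp":[-20,-26.8,0],"angular":[0,0,-0.06],"fingers":0},{"dp":[-44,-59,0],"angular":[0,0,-0.14],"fingers":0},{"dp":[-68,-91,0],"angular":[0,0,-0.22],"fingers":0},{"dp":[-92,-123,0],"angular":[0,0,-0.30],"fingers":0},{"dp":[-116,-155,0],"angular":[0,0,-0.38],"fingers":0},{"dp":[-140,-187,0],"angular":[0,0,-0.47],"fingers":0},{"dp":[-164,-219,0],"angular":[0,0,-0.56],"fingers":0},{"dp":[-188,-251,0],"angular":[0,0,-0.65],"fingers":0},{"dp":[-212,-283,0],"angular":[0,0,-0.73],"fingers":0},{"dp":[-232,-310,0],"angular":[0,0,-0.78],"fingers":0},{"dp":[-240.6,-321.6,0],"angular":[0,0,-0.796],"fingers":0},{"dp":[-240.6,-321.6,0],"angular":[0,0,-0.796],"fingers":0}]'
python3 - <<'E'
from h import *
s=monitor.sense();W=vision.camera_params('wrist');im,d=vision.grab_frame('wrist');cv2.imwrite('pics/w1.png',im);np.savez('pics/w1.npz',d=d,**W)
print(s['eef_pos'],s['tcp_rot'],s['qpos'])
E
```

```text
clock: 1.1
eef_pos: [441.2, -237.3, 231.1]
tcp_rot: [-3.141, 0.0, -0.396]
contact_force: [0.0, 0.1, -0.0]
opening: 1.001
[ 441.20831786 -237.33314132  231.08073506] [-3.14076661e+00  3.37856992e-04 -3.95796373e-01] [-4.97051449e-01  1.59712424e-01  1.89337668e+00  8.88878961e-04
  1.08892333e+00 -1.01667043e-01]
```

View pics/w1.png

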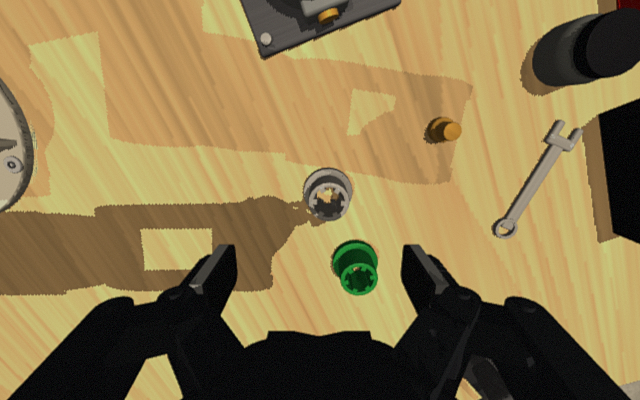

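Wrist view: steel hub at (326,193), green look-alike at (355,265), fitting at (445,130). Now on to the pin.

```bash
python3 -m inch '[{"dp":[-10,-30,0],"angular":[0,0,-0.06],"fingers":0},{"dp":[-22,-68,0],"angular":[0,0,-0.13],"fingers":0},{"dp":[-35,-107,0],"angular":[0,0,-0.20],"fingers":0},{"dp":[-48,-147,0],"angular":[0,0,-0.27],"fingers":0},{"dp":[-61,-187,0],"angular":[0,0,-0.34],"fingers":0},{"dp":[-74,-227,0],"angular":[0,0,-0.41],"fingers":0},{"dp":[-87,-267,0],"angular":[0,0,-0.48],"fingers":0},{"dp":[-100,-307,0],"angular":[0,0,-0.55],"fingers":0},{"dp":[-113,-347,0],"angular":[0,0,-0.62],"fingers":0},{"dp":[-126,-387,0],"angular":[0,0,-0.69],"fingers":0},{"dp":[-138,-425,0],"angular":[0,0,-0.76],"fingers":0},{"dp":[-147.8,-457.5,0],"angular":[0,0,-0.8],"fingers":0}]'
python3 -m inch '[{"dp":[0,0,0],"angular":[0,0,0],"fingers":0},{"dp":[0,0,0],"angular":[0,0,0],"fingers":0}]'
python3 - <<'E'
from h import *
s=monitor.sense();W=vision.camera_params('wrist');im,d=vision.grab_frame('wrist');cv2.imwrite('pics/w2.png',im);np.savez('pics/w2.npz',d=d,**W)
print(s['eef_pos'],s['tcp_rot'],s['qpos'])
E
```

```text
clock: 2.15
eef_pos: [482.4, 240.4, 231.2]
tcp_rot: [3.141, -0.0, 0.403]
contact_force: [0.9, 0.5, 0.0]
opening: 1.001
clock: 2.32
eef_pos: [482.3, 239.3, 230.8]
tcp_rot: [3.141, 0.001, 0.401]
contact_force: [0.1, -0.9, 0.4]
opening: 0.999
[482.32195806 239.30835906 230.81722094] [3.14114840e+00 7.15379746e-04 4.01175395e-01] [ 4.58040584e-01  2.19597607e-01  1.81859757e+00 -4.51116736e-04
  1.10413699e+00  5.70681383e-02]
```

View pics/w2.png

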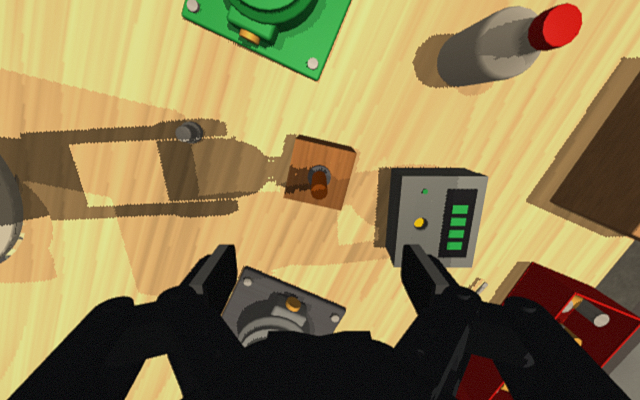

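```bash
python3 - <<'E'
from h import *
f=np.load('pics/w2.npz');W={k:f[k] for k in f}
im=cv2.imread('pics/w2.png');h=cv2.cvtColor(im,cv2.COLOR_BGR2HSV)
m=cv2.inRange(h,(20,120,90),(36,255,255));v,u=np.nonzero(m[208:238,405:435]);b=(u.mean()+405,v.mean()+208);print('yel',len(u),b,onz(W,*b,47))
c=cloud(W,W['d'])
def sel(x0,x1,y0,y1,lo,hi):
    p=c[y0:y1,x0:x1].reshape(-1,3);return p[(p[:,2]>lo)&(p[:,2]<hi)]
p=sel(300,340,160,205,120,135);print('handle top',len(p),p.mean(0),p.min(0),p.max(0))
p=sel(275,365,130,215,55,64);print('rack',len(p),cv2.minAreaRect(p[:,:2].astype(np.float32)))
p=sel(380,495,160,275,48,60);print('readout',len(p),np.median(p[:,2]),cv2.minAreaRect(p[:,:2].astype(np.float32)))
e=np.vstack([cv2.resize(im[150:250,270:370],(390,390),interpolation=0)]);g=cv2.resize(im[175:275,380:480],(390,390),interpolation=0);cv2.imwrite('pics/c2.png',np.hstack([e,g]))
E
```

```text
yel 76 (np.float64(418.6578947368421), np.float64(222.1578947368421)) [622.06730313 232.13928749  47.        ]
handle top 245 [481.07467319 242.37659859 128.12821454] [473.75148873 233.60664707 120.0123619 ] [488.93551258 248.92361652 130.75480436]
rack 2817 ((481.515625, 240.84408569335938), (69.961181640625, 70.85043334960938), 9.76010513305664)
readout 6739 58.17100859684271 ((639.9779663085938, 241.73797607421875), (101.40727996826172, 120.35755920410156), 22.76827049255371)
```

View pics/c2.png

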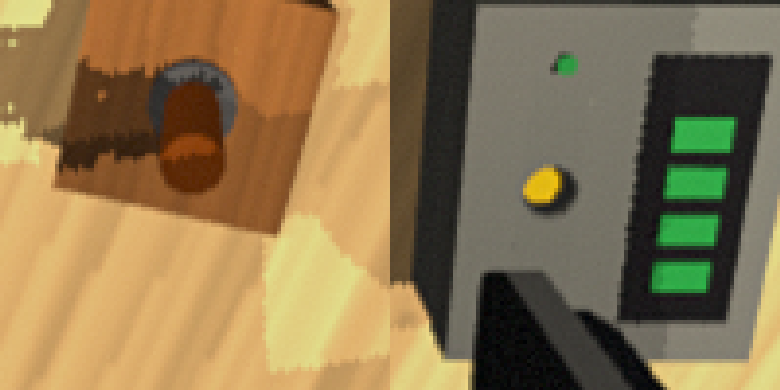

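Pin handle top is at about (319,190), button at (419,222) and readout at (435,215). Rack centre is about (482.3, 239.7). The rack-to-button offset is about (138.5, -8), and two cameras agree on it. Descending on the pin.

```bash
python3 -m inch '[{"dp":[0,0,20],"angular":[0,0,0],"fingers":0},{"dp":[0.6,-0.6,50],"angular":[0,0,0],"fingers":0},{"dp":[0.6,-0.6,80],"angular":[0,0,0],"fingers":0},{"dp":[0.6,-0.6,110],"angular":[0,0,0],"fingers":60},{"dp":[0.6,-0.6,135],"angular":[0,0,0],"fingers":100},{"dp":[0.6,-0.6,147],"angular":[0,0,0],"fingers":120},{"dp":[0.6,-0.6,149],"angular":[0,0,0],"fingers":140},{"dp":[0.6,-0.6,149],"angular":[0,0,0],"fingers":255},{"dp":[0.6,-0.6,149],"angular":[0,0,0],"fingers":255},{"dp":[0.6,-0.6,149],"angular":[0,0,0],"fingers":255},{"dp":[0.6,-0.6,149],"angular":[0,0,0],"fingers":255},{"dp":[0.6,-0.6,149],"angular":[0,0,0],"fingers":255}]' 45
python3 -m inch '[{"dp":[0,0,0],"angular":[0,0,0],"fingers":255},{"dp":[0,0,0],"angular":[0,0,0],"fingers":255},{"dp":[0,0,0],"angular":[0,0,0],"fingers":255}]'
python3 - <<'E'
from h import *
s=monitor.sense();W=vision.camera_params('wrist');im,d=vision.grab_frame('wrist');cv2.imwrite('pics/w3.png',im);np.savez('pics/w3.npz',d=d,**W)
E
```

```text
clock: 3.37
eef_pos: [482.9, 239.9, 83.2]
tcp_rot: [-3.142, -0.002, 0.4]
contact_force: [-0.9, -0.1, -0.8]
opening: 0.174
clock: 3.62
eef_pos: [482.8, 239.9, 83.1]
tcp_rot: [3.141, -0.001, 0.4]
contact_force: [-0.7, -1.0, 7.0]
opening: 0.176
```

View pics/w3.png

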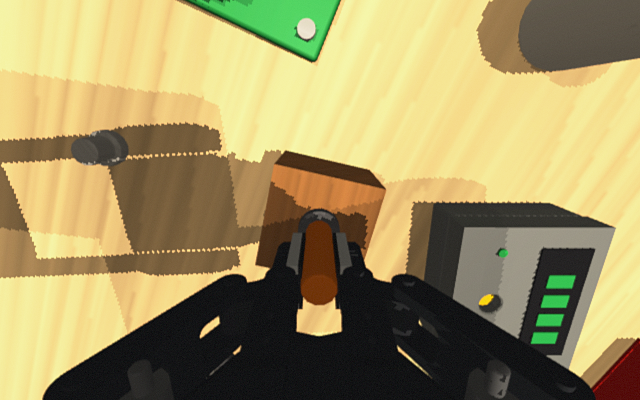

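```bash
python3 -m inch '[{"dp":[0,0,-8],"angular":[0,0,0],"fingers":255},{"dp":[0,0,-25],"angular":[0,0,0],"fingers":255},{"dp":[0,0,-45],"angular":[0,0,0],"fingers":255},{"dp":[0,0,-65],"angular":[0,0,0],"fingers":255},{"dp":[10,5,-75],"angular":[0,0,0],"fingers":255},{"dp":[35,17,-75],"angular":[0,0,0],"fingers":255},{"dp":[65,32,-75],"angular":[0,0,0],"fingers":255},{"dp":[95,46.8,-75],"angular":[0,0,0],"fingers":255},{"dp":[115,56.6,-75],"angular":[0,0,0],"fingers":255},{"dp":[124.3,61.2,-75],"angular":[0,0,0],"fingers":255},{"dp":[124.3,61.2,-75],"angular":[0,0,0],"fingers":255},{"dp":[124.3,61.2,-75],"angular":[0,0,0],"fingers":255}]'
python3 - <<'E'
from h import *
s=monitor.sense();W=vision.camera_params('wrist');im,d=vision.grab_frame('wrist');cv2.imwrite('pics/w4.png',im);np.savez('pics/w4.npz',d=d,**W)
im,d=vision.grab_frame('scene');cv2.imwrite('pics/s4.png',cv2.resize(im[150:310,310:510],(800,640)[:1]+(600,)))
print(s['eef_pos'],s['tcp_rot'],s['contact_force'])
E
```

```text
clock: 4.67
eef_pos: [619.8, 231.6, 157.0]
tcp_rot: [-3.141, 0.001, 0.4]
contact_force: [-0.4, 0.2, -1.4]
opening: 0.179
[619.75965174 231.64564442 156.98277654] [-3.14131070e+00  1.48266497e-03  3.99703406e-01] [-0.39996675  0.17768106 -1.40197979]
```

View pics/w4.png

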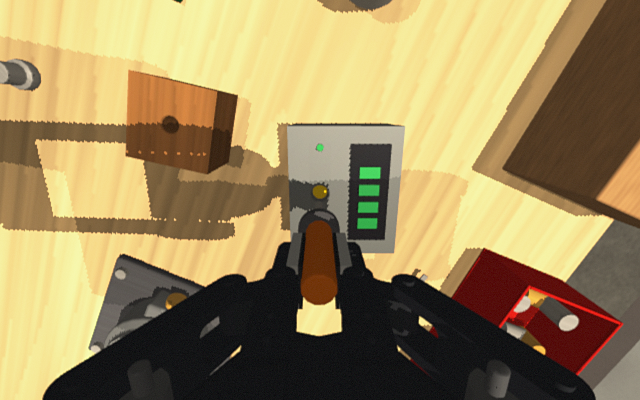

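View pics/s4.png

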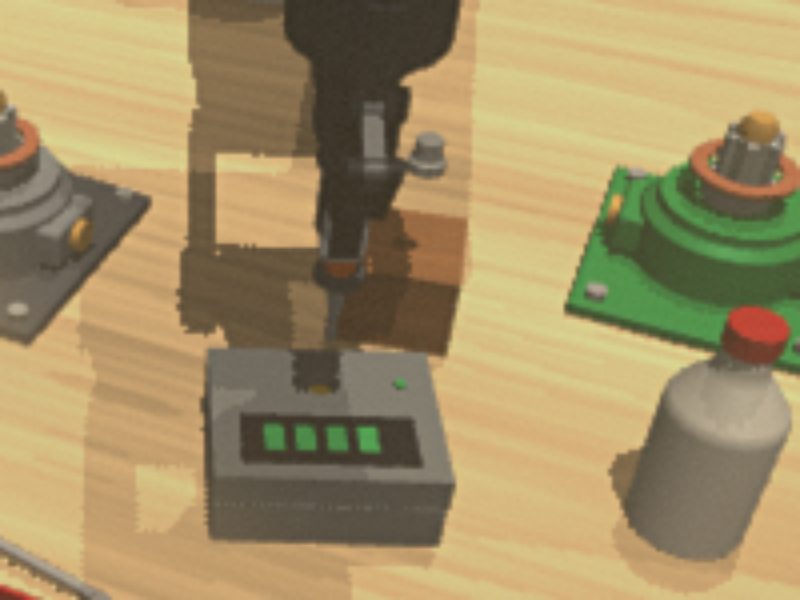

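```bash
python3 - <<'E'
from h import *
f=np.load('pics/w4.npz');W={k:f[k] for k in f}
im=cv2.imread('pics/w4.png');S=vision.camera_params('scene')
h=cv2.cvtColor(im,cv2.COLOR_BGR2HSV)
m=cv2.inRange(h,(18,120,60),(36,255,255));v,u=np.nonzero(m[180:203,310:332]);b=(u.mean()+310,v.mean()+180);B=onz(W,*b,47);print('yel',len(u),b,B)
g=cv2.cvtColor(im,cv2.COLOR_BGR2GRAY)[112:136,158:184];v,u=np.nonzero(g<50);hh=(u.mean()+158,v.mean()+112);H=onz(W,*hh,60);print(len(u),hh,H,'diff',B-H)
print('exp tip scene px',proj(S,[619.76,231.65,157-67.3]), 'collar',proj(S,[619.76,231.65,157-67.3+45]))
cv2.imwrite('pics/c4.png',np.hstack([cv2.resize(im[95:155,140:200],(390,390),interpolation=0),cv2.resize(im[165:225,290:350],(390,390),interpolation=0)]))
E
```

```text
yel 169 (np.float64(319.59763313609466), np.float64(191.42011834319527)) [620.21881136 232.60476251  47.        ]
133 (np.float64(170.60902255639098), np.float64(126.54887218045113)) [481.40834178 239.60854861  60.        ] diff [138.81046958  -7.00378609 -13.        ]
exp tip scene px [391.81024761 240.13461842] collar [393.96320457 223.7947445 ]
```

View pics/c4.png

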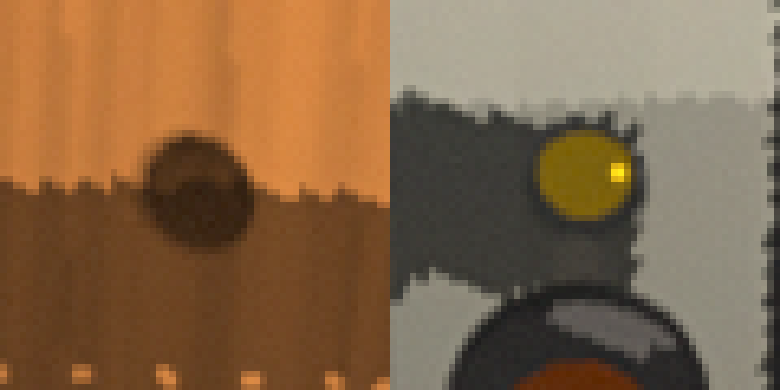

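Wrist view: button at (320,191) and empty hole at (171,125). The relative offset confirms the alignment to within about 1 mm. Pressing.

```bash
python3 -m inch '[{"dp":[0,0,12],"angular":[0,0,0],"fingers":255},{"dp":[0,0,25],"angular":[0,0,0],"fingers":255},{"dp":[0,0,35],"angular":[0,0,0],"fingers":255},{"dp":[0,0,40],"angular":[0,0,0],"fingers":255},{"dp":[0,0,42],"angular":[0,0,0],"fingers":255},{"dp":[0,0,44],"angular":[0,0,0],"fingers":255},{"dp":[0,0,45],"angular":[0,0,0],"fingers":255}]'
python3 -m inch '[{"dp":[0,0,1],"angular":[0,0,0],"fingers":255},{"dp":[0,0,1],"angular":[0,0,0],"fingers":255}]'
python3 -m inch '[{"dp":[0,0,1],"angular":[0,0,0],"fingers":255},{"dp":[0,0,1],"angular":[0,0,0],"fingers":255}]'
```

```text
clock: 5.35
eef_pos: [620.5, 231.8, 112.2]
tcp_rot: [-3.142, 0.001, 0.4]
contact_force: [-1.0, -0.8, 3.3]
opening: 0.177
clock: 5.52
eef_pos: [620.7, 231.8, 111.6]
tcp_rot: [-3.142, -0.0, 0.4]
contact_force: [-2.8, -0.7, 3.6]
opening: 0.173
clock: 5.68
eef_pos: [620.9, 231.9, 110.6]
tcp_rot: [-3.142, -0.001, 0.4]
contact_force: [-1.7, -0.7, 3.2]
opening: 0.172
```

```bash
python3 -m inch '[{"dp":[0,0,1],"angular":[0,0,0],"fingers":255},{"dp":[0,0,1],"angular":[0,0,0],"fingers":255}]'
python3 -m inch '[{"dp":[0,0,1],"angular":[0,0,0],"fingers":255},{"dp":[0,0,1],"angular":[0,0,0],"fingers":255}]'
python3 -m inch '[{"dp":[0,0,0.7],"angular":[0,0,0],"fingers":255},{"dp":[0,0,0.7],"angular":[0,0,0],"fingers":255}]'
```

```text
clock: 5.85
eef_pos: [621.0, 231.9, 109.9]
tcp_rot: [-3.142, -0.001, 0.4]
contact_force: [-2.9, -0.5, 7.8]
opening: 0.17
clock: 6.02
eef_pos: [621.2, 232.0, 109.6]
tcp_rot: [3.142, -0.001, 0.4]
contact_force: [-4.1, -0.5, 12.3]
opening: 0.175
clock: 6.18
eef_pos: [621.3, 232.0, 109.4]
tcp_rot: [3.142, -0.002, 0.4]
contact_force: [-5.1, -1.5, 15.3]
opening: 0.172
```

```bash
python3 -m inch '[{"dp":[0,0,0.3],"angular":[0,0,0],"fingers":255},{"dp":[0,0,0.3],"angular":[0,0,0],"fingers":255},{"dp":[0,0,0.3],"angular":[0,0,0],"fingers":255},{"dp":[0,0,0.3],"angular":[0,0,0],"fingers":255}]'
python3 - <<'E'
from h import *
im,d=vision.grab_frame('scene');im2,d=vision.grab_frame('wrist');cv2.imwrite('pics/s5.png',np.hstack([cv2.resize(im[200:300,340:440],(400,400)),cv2.resize(im2[120:320,220:420],(400,400))]))
E
```

```text
clock: 6.52
eef_pos: [621.4, 232.0, 109.4]
tcp_rot: [3.142, -0.002, 0.4]
contact_force: [-5.3, -1.7, 17.0]
opening: 0.173
```

View pics/s5.png

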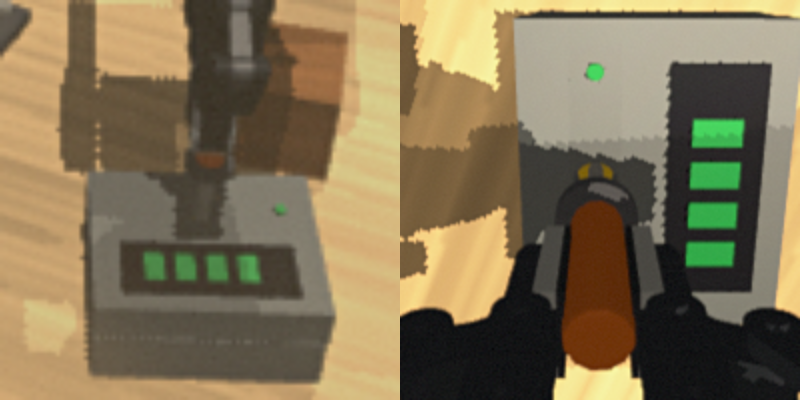

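Pin tip is centred in the well, and z has plateaued under 17 N, so the button is fully down. Retracting and returning over the hole.

```bash
python3 -m inch '[{"dp":[0,0,-8],"angular":[0,0,0],"fingers":255},{"dp":[0,0,-28],"angular":[0,0,0],"fingers":255},{"dp":[0,0,-48],"angular":[0,0,0],"fingers":255},{"dp":[-10,-5,-50],"angular":[0,0,0],"fingers":255},{"dp":[-35,-17,-50],"angular":[0,0,0],"fingers":255},{"dp":[-65,-32,-50],"angular":[0,0,0],"fingers":255},{"dp":[-95,-46.8,-50],"angular":[0,0,0],"fingers":255},{"dp":[-115,-56.6,-50],"angular":[0,0,0],"fingers":255},{"dp":[-124.3,-61.2,-50],"angular":[0,0,0],"fingers":255},{"dp":[-124.3,-61.2,-36],"angular":[0,0,0],"fingers":255},{"dp":[-124.3,-61.2,-33],"angular":[0,0,0],"fingers":255},{"dp":[-124.3,-61.2,-33],"angular":[0,0,0],"fingers":255}]'
python3 - <<'E'
from h import *
s=monitor.sense();S=vision.camera_params('scene')
im,d=vision.grab_frame('scene');im2,d=vision.grab_frame('wrist');cv2.imwrite('pics/s6.png',np.hstack([cv2.resize(im[170:250,370:450],(400,400)),cv2.resize(im2[120:320,220:420],(400,400))]))
cv2.imwrite('pics/s6f.png',im)
tip=np.array(s['eef_pos'])-[0,0,67.5];p=proj(S,tip);print(s['eef_pos'],p,(p-[370,170])*5, (proj(S,[482.1,239.6,60])-[370,170])*5)
E
```

```text
clock: 7.62
eef_pos: [482.1, 239.5, 139.3]
tcp_rot: [3.141, 0.001, 0.4]
contact_force: [-0.1, 0.3, -0.2]
opening: 0.176
[482.1193816  239.54884885 139.32989108] [411.79434844 210.65438417] [208.97174218 203.27192083] [205.91053947 222.55904548]
```

View pics/s6.png

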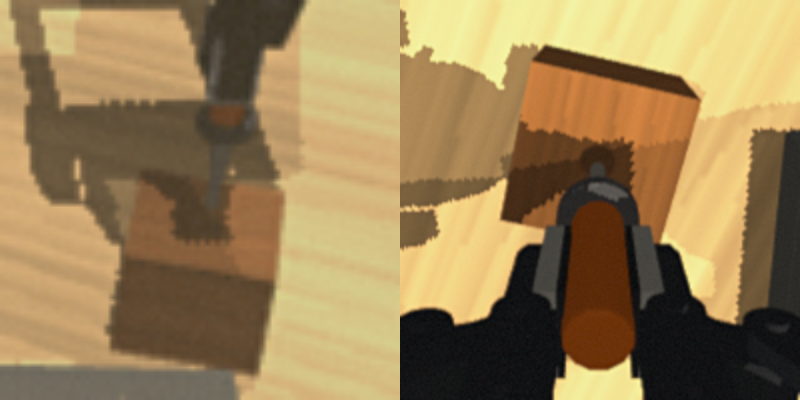

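```bash
python3 -m inch '[{"dp":[0,0,6],"angular":[0,0,0],"fingers":255},{"dp":[0,0,12],"angular":[0,0,0],"fingers":255},{"dp":[0,0,18],"angular":[0,0,0],"fingers":255},{"dp":[0,0,24],"angular":[0,0,0],"fingers":255}]'
python3 -m inch '[{"dp":[0,0,10],"angular":[0,0,0],"fingers":255},{"dp":[0,0,20],"angular":[0,0,0],"fingers":255},{"dp":[0,0,28],"angular":[0,0,0],"fingers":255},{"dp":[0,0,31],"angular":[0,0,0],"fingers":255}]'
python3 -m inch '[{"dp":[0,0,1.5],"angular":[0,0,0],"fingers":255},{"dp":[0,0,2.5],"angular":[0,0,0],"fingers":255},{"dp":[0,0,2.5],"angular":[0,0,0],"fingers":255}]'
```

```text
clock: 8.05
eef_pos: [482.3, 239.6, 115.5]
tcp_rot: [3.142, 0.0, 0.4]
contact_force: [0.5, -0.4, -0.1]
opening: 0.172
clock: 8.38
eef_pos: [481.5, 239.3, 83.5]
tcp_rot: [3.141, 0.002, 0.4]
contact_force: [0.4, 0.7, -1.3]
opening: 0.174
clock: 8.63
eef_pos: [481.6, 239.4, 83.2]
tcp_rot: [3.141, 0.002, 0.4]
contact_force: [-4.6, -2.4, 7.6]
opening: 0.174
```

Seated, with contact at the original height. Release and rise.

```bash
python3 -m inch '[{"dp":[0,0,-0.5],"angular":[0,0,0],"fingers":150},{"dp":[0,0,-0.5],"angular":[0,0,0],"fingers":100},{"dp":[0,0,-0.5],"angular":[0,0,0],"fingers":40},{"dp":[0,0,-0.5],"angular":[0,0,0],"fingers":0},{"dp":[0,0,-0.5],"angular":[0,0,0],"fingers":0},{"dp":[0,0,-10],"angular":[0,0,0],"fingers":0},{"dp":[0,0,-30],"angular":[0,0,0],"fingers":0},{"dp":[0,0,-60],"angular":[0,0,0],"fingers":0},{"dp":[0,0,-95],"angular":[0,0,0],"fingers":0},{"dp":[0,0,-125],"angular":[0,0,0],"fingers":0},{"dp":[0,0,-145],"angular":[0,0,0],"fingers":0},{"dp":[0,0,-147.5],"angular":[0,0,0],"fingers":0}]'
python3 - <<'E'
from h import *
s=monitor.sense()
im,d=vision.grab_frame('scene');im2,d=vision.grab_frame('wrist');cv2.imwrite('pics/s7.png',np.hstack([cv2.resize(im[150:250,360:460],(400,400)),cv2.resize(im2[100:300,220:420],(400,400))]))
plan([482.3,239.8,230.3],0.4,[470,-225,230.3],-0.4)
E
```

```text
clock: 9.63
eef_pos: [484.4, 240.8, 235.4]
tcp_rot: [-3.141, -0.007, 0.4]
contact_force: [1.2, 0.2, 0.3]
opening: 0.998
dp [-192.33  423.32    0.  ] turn z 0.8 rows>= 11.15018510636967
```

View pics/s7.png

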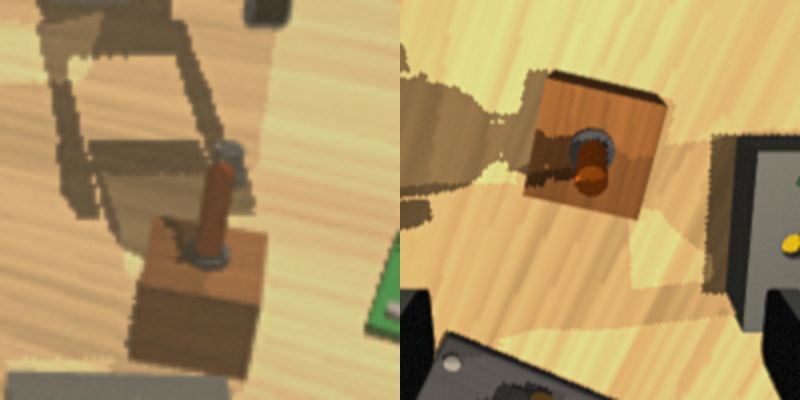

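Pin is standing in its rack. Next, over the pump shaft to look.

```bash
python3 - <<'E'
from h import *
plan([482.3,239.8,230.3],0.4,[519,-20,230.3],0)
plan([519,-20,230.3],0,[441,-272,200.3],0)
E
```

```text
dp [-67.37 253.58   0.  ] turn z 0.4 rows>= 6.2920710492933765
dp [-78. 252.  30.] turn z 0 rows>= 6.366804860384917
```

```bash
python3 -m inch '[{"dp":[-5,19,0],"angular":[0,0,0.03],"fingers":0},{"dp":[-14,53,0],"angular":[0,0,0.08],"fingers":0},{"dp":[-24,90,0],"angular":[0,0,0.14],"fingers":0},{"dp":[-34,128,0],"angular":[0,0,0.2],"fingers":0},{"dp":[-44,166,0],"angular":[0,0,0.26],"fingers":0},{"dp":[-54,203,0],"angular":[0,0,0.32],"fingers":0},{"dp":[-63,237,0],"angular":[0,0,0.38],"fingers":0},{"dp":[-67.4,253.6,0],"angular":[0,0,0.4],"fingers":0},{"dp":[-67.4,253.6,0],"angular":[0,0,0.4],"fingers":0},{"dp":[-67.4,253.6,0],"angular":[0,0,0.4],"fingers":0},{"dp":[-67.4,253.6,0],"angular":[0,0,0.4],"fingers":0}]'
python3 - <<'E'
from h import *
s=monitor.sense();W=vision.camera_params('wrist');im,d=vision.grab_frame('wrist');cv2.imwrite('pics/w8.png',im);np.savez('pics/w8.npz',d=d,**W)
print(s['eef_pos'],s['tcp_rot'])
X=[519,-20,114];p=proj(W,X);print(p)
x,y=p.astype(int);cv2.imwrite('pics/c8.png',cv2.resize(im[y-50:y+50,x-50:x+50],(600,600),interpolation=cv2.INTER_CUBIC))
E
```

```text
clock: 10.65
eef_pos: [518.3, -19.5, 229.3]
tcp_rot: [-3.141, 0.002, 0.0]
contact_force: [-0.1, 0.3, 0.8]
opening: 1.001
[518.29783734 -19.48541079 229.29522047] [-3.14113178e+00  1.94883103e-03  3.71240683e-04]
[319.84053487 191.10947414]
```

View pics/c8.png

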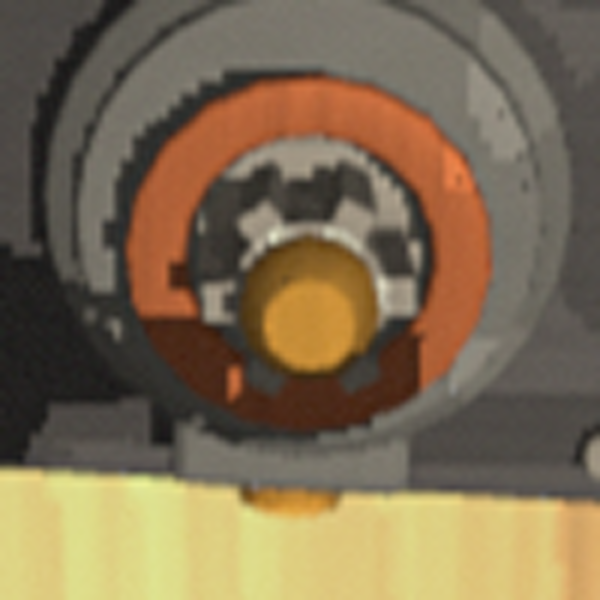

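View pics/w8.png

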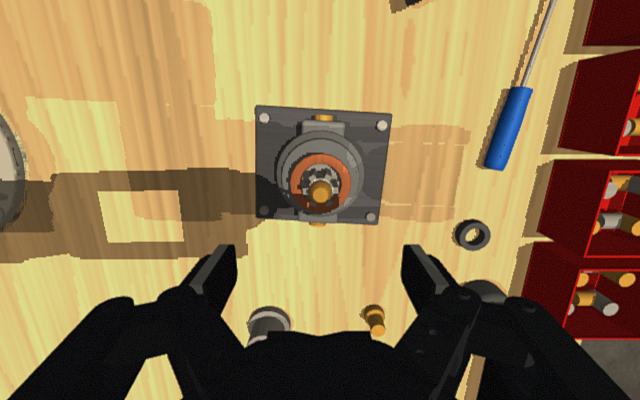

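```bash
python3 - <<'E'
from h import *
f=np.load('pics/w8.npz');W={k:f[k] for k in f}
px=lambda a:((a[0]+.5)/6-.5+269,(a[1]+.5)/6-.5+141)
T=[(412,297),(203,302),(360,212),(253,215),(358,387),(260,387)]
P=np.array([onz(W,*px(t),114)[:2] for t in T]); c=P.mean(0); print('c',c); print('nose',onz(W,*px((308,325)),128))
D=P-c; a=np.arctan2(D[:,1],D[:,0]);print(np.hypot(*D.T).round(1),np.degrees(a).round(1),'mod60',((np.degrees(a)+30)%60-30).round(1))
A=np.angle(np.mean(np.exp(6j*a)))/6;print('tooth angle mod60 deg',np.degrees(A))
im=cv2.imread('pics/w8.png');h=cv2.cvtColor(im,cv2.COLOR_BGR2HSV)
d=W['d'];cl=cloud(W,d);p=cl[150:225,280:360].reshape(-1,3);q=p[(p[:,2]>86)&(p[:,2]<97)&(np.hypot(p[:,0]-c[0],p[:,1]-c[1])<40)];print('ring',len(q),cv2.minEnclosingCircle(q[:,:2].astype(np.float32)),np.median(q[:,2]))
# hub from w1 depth
f=np.load('pics/w1.npz');W1={k:f[k] for k in f};c1=cloud(W1,W1['d']);p=c1[160:230,295:362].reshape(-1,3);q=p[(p[:,2]>48)&(p[:,2]<62)];print('hub w1',cv2.minEnclosingCircle(q[:,:2].astype(np.float32)),np.median(q[:,2]))
E
```

```text
c [519.01680385 -19.62222961]
nose [519.05021618 -19.43282832 128.        ]
[16.8 16.8 16.8 16.6 16.8 16.6] [   2.3 -179.3   60.5  121.5  -60.6 -118. ] mod60 [ 2.3  0.7  0.5  1.5 -0.6  2. ]
tooth angle mod60 deg 1.0715431443420822
ring 1600 ((519.1758422851562, -18.9470272064209), 31.77424430847168) 92.9745141751759
hub w1 ((439.29681396484375, -270.8038635253906), 24.83051109313965) 56.62568709144865
```

Wrist view: shaft nose at (320,193). Tooth tips fit radius 16.8 mm, axis (519.0, -19.6), tooth angle +1° mod 60. Now to the hub.

```bash
python3 -m inch '[{"dp":[-6,19,0],"angular":[0,0,0],"fingers":0},{"dp":[-16,53,0],"angular":[0,0,0],"fingers":0},{"dp":[-28,90,0],"angular":[0,0,0],"fingers":0},{"dp":[-40,128,0],"angular":[0,0,0],"fingers":0},{"dp":[-51,166,10],"angular":[0,0,0],"fingers":0},{"dp":[-63,203,30],"angular":[0,0,0],"fingers":0},{"dp":[-73,237,50],"angular":[0,0,0],"fingers":0},{"dp":[-79,252,70],"angular":[0,0,0],"fingers":0},{"dp":[-79,252,78],"angular":[0,0,0],"fingers":0},{"dp":[-79,252,78],"angular":[0,0,0],"fingers":0},{"dp":[-79,252,78],"angular":[0,0,0],"fingers":0},{"dp":[-79,252,78],"angular":[0,0,0],"fingers":0}]'
python3 - <<'E'
from h import *
s=monitor.sense();W=vision.camera_params('wrist');im,d=vision.grab_frame('wrist');cv2.imwrite('pics/w9.png',im);np.savez('pics/w9.npz',d=d,**W)
print(s['eef_pos'],s['tcp_rot'])
X=[440,-271.5,54];p=proj(W,X);print(p)
x,y=p.astype(int);print(x,y);cv2.imwrite('pics/c9.png',cv2.resize(im[y-50:y+50,x-50:x+50],(600,600),interpolation=cv2.INTER_CUBIC))
E
```

```text
clock: 11.7
eef_pos: [441.1, -270.9, 153.1]
tcp_rot: [3.141, -0.001, 0.002]
contact_force: [0.6, 0.8, -0.4]
opening: 1.003
[ 441.14515065 -270.92684604  153.13203706] [ 3.14133137e+00 -9.75910129e-04  1.93223708e-03]
[317.503279   196.00520091]
317 196
```

View pics/c9.png

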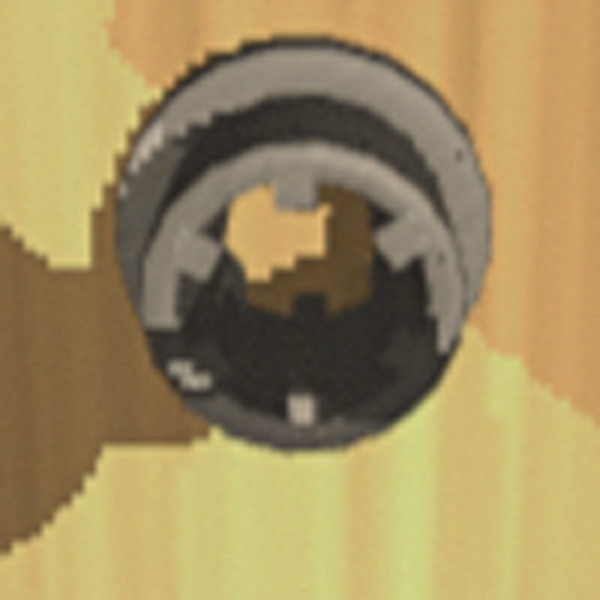

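View pics/w9.png

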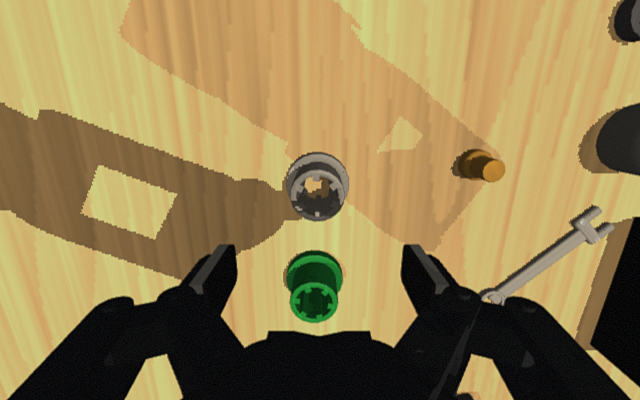

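```bash
python3 - <<'E'
from h import *
im=cv2.imread('pics/w9.png');x,y=317,196
c=cv2.resize(im[y-50:y+50,x-50:x+50],(600,600),interpolation=cv2.INTER_CUBIC)
c=(255*(np.clip(c/255.,0,.55)/.55)**.5).astype(np.uint8);cv2.imwrite('pics/c9b.png',c)
E
```

```text
(no output)
```

View pics/c9b.png

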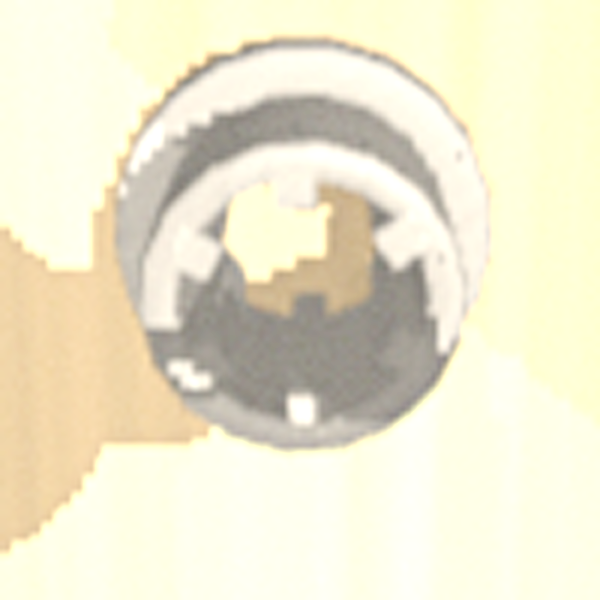

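```bash
python3 - <<'E'
from h import *
from scipy.optimize import least_squares
f=np.load('pics/w9.npz');W={k:f[k] for k in f}
px=lambda a:((a[0]+.5)/6-.5+267,(a[1]+.5)/6-.5+146)
w=lambda a,z=54:onz(W,*px(a),z)[:2]
C=np.array([w(a) for a in [(143,290),(160,215),(205,167),(303,141),(400,170),(447,225),(302,450),(463,300)]])
s=least_squares(lambda p:np.hypot(*(C-p[:2]).T)-25,[440,-271]);c=s.x;print('centre',c,s.fun.round(1))
R=np.array([w(a) for a in [(298,206),(303,394),(210,264),(395,256)]]);D=R-c;a=np.arctan2(D[:,1],D[:,0]);print(np.hypot(*D.T).round(1),np.degrees(a).round(1))
print('rib mid',(R[0]+R[1])/2)
A=np.angle(np.mean(np.exp(6j*(a+np.pi/6))))/6;print('slot deg mod60',np.degrees(A))
cl=cloud(W,W['d']);p=cl[150:230,275:360].reshape(-1,3);q=p[(p[:,2]>47)&(p[:,2]<62)];print(cv2.minEnclosingCircle(q[:,:2].astype(np.float32)),np.median(q[:,2]))
E
```

```text
centre [ 439.43498175 -271.15746122] [-0.9 -0.   0.1 -0.4 -0.1 -0.3 -0.6 -0.6]
[14.7 15.1 15.  15.7] [ 92.2 -89.3 157.6  26.5]
rib mid [ 439.24535356 -271.35235799]
slot deg mod60 1.7104454084568843
((439.72515869140625, -271.04254150390625), 25.044506072998047) 56.68538099194837
```

Hub centre is about (439.4, -271.2), with slot angle about +1.7°. That nearly matches the tooth angle of +1.1°. Descend and grip.

```bash
python3 -m inch '[{"dp":[-0.5,-0.8,15],"angular":[0,0,0],"fingers":0},{"dp":[-0.5,-0.8,45],"angular":[0,0,0],"fingers":0},{"dp":[-0.5,-0.8,75],"angular":[0,0,0],"fingers":0},{"dp":[-0.5,-0.8,105],"angular":[0,0,0],"fingers":0},{"dp":[-0.5,-0.8,126],"angular":[0,0,0],"fingers":0},{"dp":[-0.5,-0.8,133],"angular":[0,0,0],"fingers":20},{"dp":[-0.5,-0.8,134.3],"angular":[0,0,0],"fingers":50},{"dp":[-0.5,-0.8,134.3],"angular":[0,0,0],"fingers":70},{"dp":[-0.5,-0.8,134.3],"angular":[0,0,0],"fingers":85},{"dp":[-0.5,-0.8,134.3],"angular":[0,0,0],"fingers":100},{"dp":[-0.5,-0.8,134.3],"angular":[0,0,0],"fingers":120},{"dp":[-0.5,-0.8,134.3],"angular":[0,0,0],"fingers":255}]' 40
python3 -m inch '[{"dp":[0,0,0],"angular":[0,0,0],"fingers":255},{"dp":[0,0,0],"angular":[0,0,0],"fingers":255},{"dp":[0,0,0],"angular":[0,0,0],"fingers":255}]' 80
python3 - <<'E'
from h import *
s=monitor.sense();W=vision.camera_params('wrist');im,d=vision.grab_frame('wrist');cv2.imwrite('pics/w10.png',im);np.savez('pics/w10.npz',d=d,**W)
print(s['eef_pos'],s['tcp_rot'])
E
```

```text
clock: 12.75
eef_pos: [440.0, -271.7, 19.7]
tcp_rot: [3.141, -0.001, 0.0]
contact_force: [-2.9, 1.6, 11.5]
opening: 0.581
clock: 13.0
eef_pos: [440.0, -271.7, 20.0]
tcp_rot: [3.141, -0.001, 0.0]
contact_force: [-4.3, 1.9, 14.3]
opening: 0.57
[ 440.02845855 -271.65924439   19.96449574] [ 3.14065420e+00 -1.33084565e-03  2.22870836e-04]
```

View pics/w10.png

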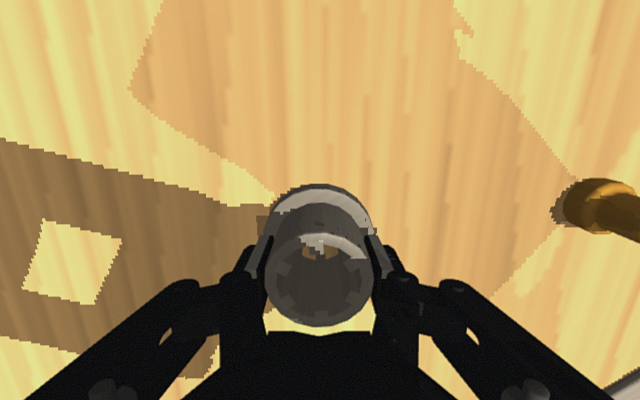

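```bash
python3 -m inch '[{"dp":[0,0,-5],"angular":[0,0,0],"fingers":255},{"dp":[0,0,-20],"angular":[0,0,0],"fingers":255},{"dp":[0,0,-45],"angular":[0,0,0],"fingers":255},{"dp":[0,0,-75],"angular":[0,0,0],"fingers":255},{"dp":[0,0,-105],"angular":[0,0,0],"fingers":255},{"dp":[0,0,-135],"angular":[0,0,0],"fingers":255},{"dp":[0,0,-148],"angular":[0,0,0],"fingers":255},{"dp":[0,0,-150],"angular":[0,0,0],"fingers":255},{"dp":[0,0,-150],"angular":[0,0,0],"fingers":255},{"dp":[0,0,-150],"angular":[0,0,0],"fingers":255}]'
python3 - <<'E'
from h import *
s=monitor.sense();W=vision.camera_params('wrist');im,d=vision.grab_frame('wrist');cv2.imwrite('pics/w11.png',im);np.savez('pics/w11.npz',d=d,tcp=s['eef_pos'],rot=s['tcp_rot'],**W)
print(s['eef_pos'],s['tcp_rot'])
c=cv2.resize(im[170:340,240:400],(800,850)[:1]+(600,),interpolation=cv2.INTER_CUBIC)
c=cv2.resize(im[180:340,240:400],(600,600),interpolation=cv2.INTER_CUBIC)
c=(255*(c/255.)**.6).astype(np.uint8);cv2.imwrite('pics/c11.png',c)
E
```

```text
clock: 13.88
eef_pos: [438.8, -270.8, 167.1]
tcp_rot: [-3.141, 0.001, -0.0]
contact_force: [-0.8, -0.4, -4.8]
opening: 0.569
[ 438.75615619 -270.81557869  167.12299183] [-3.14088280e+00  1.11764621e-03 -2.86834756e-05]
```

View pics/c11.png

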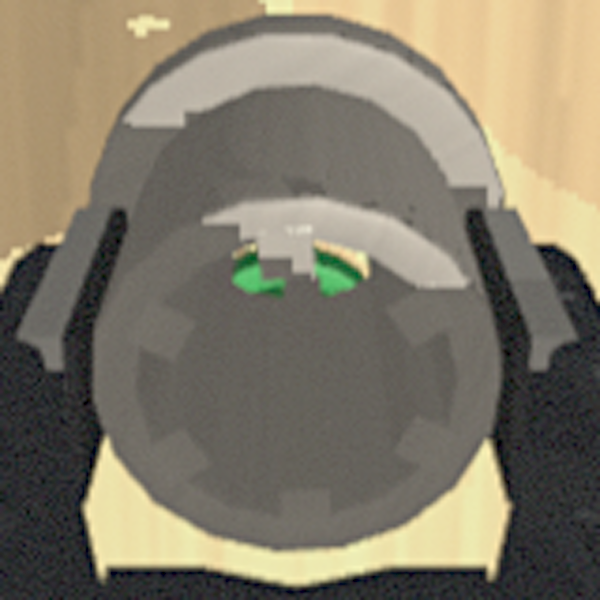

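```bash
python3 - <<'E'
from h import *
from scipy.optimize import least_squares
f=np.load('pics/w11.npz');W={k:f[k] for k in f};tcp=W['tcp']
px=lambda a:((a[0]+.5)/3.75-.5+240,(a[1]+.5)/3.75-.5+180)
o=[(93,370),(502,370),(297,548),(297,197),(120,462),(480,445),(200,530),(400,528)]
for z in (199,201,203):
    w=lambda a:onz(W,*px(a),z)[:2]-tcp[:2]
    C=np.array([w(a) for a in o]);s=least_squares(lambda p:np.hypot(*(C-p[:2]).T)-p[2],[0,0,25])
    print(z,'boss',s.x.round(2),s.fun.round(1))
    R=np.array([w(a) for a in [(298,272),(180,330),(187,458),(305,490),(415,440),(402,328)]]);c=s.x[:2]
    s2=least_squares(lambda p:np.hypot(*(R-p[:2]).T)-p[2],[0,0,14.5]);print('ribs',s2.x.round(2),s2.fun.round(1))
    D=R-s2.x[:2];a=np.arctan2(D[:,1],D[:,0]);d=np.degrees(a);print(d.round(1),((d)%60-30).round(1),np.degrees(np.angle(np.mean(np.exp(6j*(a+np.pi/6))))/6))
cl=cloud(W,W['d']);p=cl[180:340,260:380].reshape(-1,3);q=p[(p[:,2]>190)&(p[:,2]<215)];print(np.median(q[:,2]),cv2.minEnclosingCircle(q[:,:2].astype(np.float32)))
E
```

```text
199 boss [-0.07 -2.05 25.26] [-0.   0.2 -0.3 -0.1  0.1 -0.3  0.1  0.3]
ribs [-0.51 -2.85 16.22] [-0.  -0.1  0.7 -1.1  0.9 -0.4]
[  87.7  149.  -142.9  -84.1  -25.8   32.8] [-2.3 -1.   7.1  5.9  4.2  2.8] 2.780179171558765
201 boss [-0.06 -0.7  24.81] [-0.   0.2 -0.3 -0.1  0.1 -0.3  0.1  0.3]
ribs [-0.5  -1.49 15.93] [-0.  -0.1  0.7 -1.1  0.9 -0.4]
[  87.7  149.  -142.9  -84.1  -25.8   32.8] [-2.3 -1.   7.1  5.9  4.2  2.8] 2.7801792016666593
203 boss [-0.06  0.65 24.37] [-0.   0.2 -0.3 -0.1  0.  -0.3  0.1  0.3]
ribs [-0.49 -0.12 15.65] [-0.  -0.1  0.7 -1.1  0.9 -0.3]
[  87.7  149.  -142.9  -84.1  -25.8   32.8] [-2.3 -1.   7.1  5.9  4.2  2.8] 2.780179210042192
203.3343846892897 ((439.0471496582031, -266.21624755859375), 29.390798568725586)
```

```bash
python3 -m inch '[{"dp":[6,-19,0],"angular":[0,0,0],"fingers":255},{"dp":[16,-51,0],"angular":[0,0,0],"fingers":255},{"dp":[27,-85,0],"angular":[0,0,0],"fingers":255},{"dp":[38,-120,0],"angular":[0,0,0],"fingers":255},{"dp":[49,-155,0],"angular":[0,0,0],"fingers":255},{"dp":[60,-190,0],"angular":[0,0,0],"fingers":255},{"dp":[70,-222,0],"angular":[0,0,0.01],"fingers":255},{"dp":[77,-243,0],"angular":[0,0,0.017],"fingers":255},{"dp":[79.6,-252,0],"angular":[0,0,0.017],"fingers":255},{"dp":[79.6,-252,0],"angular":[0,0,0.017],"fingers":255},{"dp":[79.6,-252,0],"angular":[0,0,0.017],"fingers":255},{"dp":[79.6,-252,0],"angular":[0,0,0.017],"fingers":255}]'
python3 - <<'E'
from h import *
s=monitor.sense();W=vision.camera_params('wrist');im,d=vision.grab_frame('wrist')
im2,d2=vision.grab_frame('scene');cv2.imwrite('pics/c12.png',np.hstack([cv2.resize(im[180:340,240:400],(400,400),interpolation=cv2.INTER_CUBIC),cv2.resize(im2[110:240,240:370],(400,400),interpolation=cv2.INTER_CUBIC)]))
S=vision.camera_params('scene');print(s['eef_pos'],s['contact_force'],[((proj(S,X)-[240,110])*400/130).round(0) for X in ([519,-19.6,128],[519,-19.6,148],[519,-19.6,202])])
E
```

```text
clock: 14.93
eef_pos: [518.3, -20.1, 167.2]
tcp_rot: [3.141, 0.002, -0.017]
contact_force: [-0.6, -0.0, -4.3]
opening: 0.57
[518.27401363 -20.12309704 167.15620277] [-0.55832811 -0.03097949 -4.34440462] [array([207., 197.]), array([206., 175.]), array([203., 115.])]
```

View pics/c12.png

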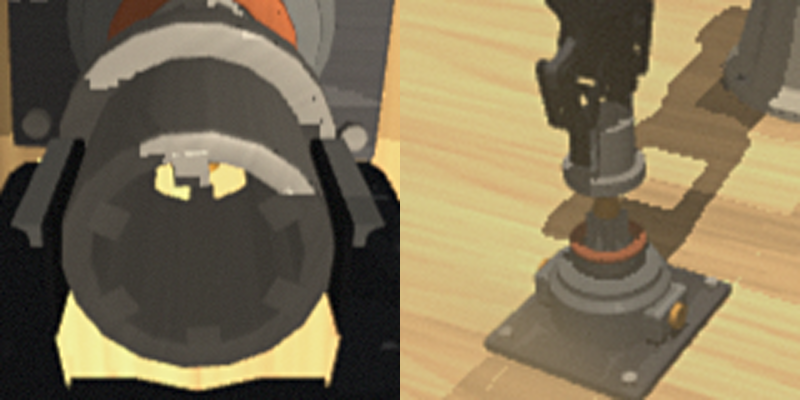

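```bash
python3 -m inch '[{"dp":[0.3,-0.3,6],"angular":[0,0,0],"fingers":255},{"dp":[0.3,-0.3,14],"angular":[0,0,0],"fingers":255},{"dp":[0.3,-0.3,21],"angular":[0,0,0],"fingers":255},{"dp":[0.3,-0.3,26],"angular":[0,0,0],"fingers":255},{"dp":[0.3,-0.3,29],"angular":[0,0,0],"fingers":255},{"dp":[0.3,-0.3,29],"angular":[0,0,0],"fingers":255}]'
python3 -m inch '[{"dp":[0,0,1.5],"angular":[0,0,0],"fingers":255},{"dp":[0,0,3],"angular":[0,0,0],"fingers":255},{"dp":[0,0,3],"angular":[0,0,0],"fingers":255}]'
python3 -m inch '[{"dp":[0,0,1.5],"angular":[0,0,0],"fingers":255},{"dp":[0,0,3],"angular":[0,0,0],"fingers":255},{"dp":[0,0,3],"angular":[0,0,0],"fingers":255}]'
```

```text
clock: 15.53
eef_pos: [518.8, -19.0, 137.9]
tcp_rot: [-3.142, 0.002, -0.017]
contact_force: [0.2, -1.2, -5.9]
opening: 0.571
clock: 15.78
eef_pos: [519.5, -19.0, 135.9]
tcp_rot: [3.142, -0.0, -0.017]
contact_force: [-0.5, -1.1, -5.5]
opening: 0.568
clock: 16.03
eef_pos: [519.3, -19.0, 132.8]
tcp_rot: [-3.142, 0.0, -0.017]
contact_force: [-0.7, -0.8, -5.5]
opening: 0.573
```

```bash
python3 -m inch '[{"dp":[0,0,1.5],"angular":[0,0,0],"fingers":255},{"dp":[0,0,3],"angular":[0,0,0],"fingers":255},{"dp":[0,0,3],"angular":[0,0,0],"fingers":255}]'
python3 -m inch '[{"dp":[0,0,1.5],"angular":[0,0,0],"fingers":255},{"dp":[0,0,3],"angular":[0,0,0],"fingers":255},{"dp":[0,0,3],"angular":[0,0,0],"fingers":255}]'
```

```text
clock: 16.28
eef_pos: [519.2, -19.0, 129.7]
tcp_rot: [-3.142, 0.0, -0.017]
contact_force: [0.5, 0.3, -5.1]
opening: 0.572
clock: 16.53
eef_pos: [519.2, -19.0, 126.7]
tcp_rot: [-3.142, 0.0, -0.017]
contact_force: [-0.1, 0.8, -5.2]
opening: 0.569
```

Underside is about 7 mm below the tooth tops with no contact force, so the splines are meshed. Sliding down.

```bash
python3 -m inch '[{"dp":[0,0,3],"angular":[0,0,0],"fingers":255},{"dp":[0,0,6],"angular":[0,0,0],"fingers":255},{"dp":[0,0,9],"angular":[0,0,0],"fingers":255},{"dp":[0,0,12],"angular":[0,0,0],"fingers":255},{"dp":[0,0,14],"angular":[0,0,0],"fingers":255},{"dp":[0,0,14],"angular":[0,0,0],"fingers":255}]'
python3 -m inch '[{"dp":[0,0,1.5],"angular":[0,0,0],"fingers":255},{"dp":[0,0,3],"angular":[0,0,0],"fingers":255},{"dp":[0,0,3],"angular":[0,0,0],"fingers":255}]'
python3 -m inch '[{"dp":[0,0,1.5],"angular":[0,0,0],"fingers":255},{"dp":[0,0,3],"angular":[0,0,0],"fingers":255},{"dp":[0,0,3],"angular":[0,0,0],"fingers":255}]'
```

```text
clock: 17.03
eef_pos: [519.0, -19.0, 112.4]
tcp_rot: [-3.142, 0.001, -0.017]
contact_force: [1.0, 0.3, -5.4]
opening: 0.576
clock: 17.28
eef_pos: [519.6, -19.0, 110.1]
tcp_rot: [-3.142, -0.0, -0.017]
contact_force: [-0.5, -0.7, -3.3]
opening: 0.568
clock: 17.53
eef_pos: [519.7, -19.0, 107.2]
tcp_rot: [-3.142, -0.001, -0.017]
contact_force: [-1.3, 0.9, 2.8]
opening: 0.572
```

```bash
python3 -m inch '[{"dp":[0,0,1.5],"angular":[0,0,0],"fingers":255},{"dp":[0,0,3],"angular":[0,0,0],"fingers":255},{"dp":[0,0,4.5],"angular":[0,0,0],"fingers":255},{"dp":[0,0,5],"angular":[0,0,0],"fingers":255},{"dp":[0,0,5],"angular":[0,0,0],"fingers":255}]' 100
python3 -m inch '[{"dp":[0,0,1],"angular":[0,0,0],"fingers":255},{"dp":[0,0,2],"angular":[0,0,0],"fingers":255},{"dp":[0,0,2],"angular":[0,0,0],"fingers":255}]'
python3 -m inch '[{"dp":[0,0,1],"angular":[0,0,0],"fingers":255},{"dp":[0,0,1],"angular":[0,0,0],"fingers":255}]'
python3 -m inch '[{"dp":[0,0,1],"angular":[0,0,0],"fingers":255},{"dp":[0,0,1],"angular":[0,0,0],"fingers":255}]'
```

```text
clock: 17.95
eef_pos: [519.7, -19.0, 102.2]
tcp_rot: [-3.142, -0.0, -0.017]
contact_force: [-2.6, -0.2, 7.4]
opening: 0.563
clock: 18.2
eef_pos: [519.7, -19.0, 100.3]
tcp_rot: [-3.142, -0.0, -0.017]
contact_force: [-3.3, 0.6, 8.4]
opening: 0.565
clock: 18.37
eef_pos: [519.7, -19.0, 100.1]
tcp_rot: [-3.142, -0.001, -0.017]
contact_force: [-6.6, 0.7, 17.3]
opening: 0.565
clock: 18.53
eef_pos: [519.8, -19.0, 100.0]
tcp_rot: [-3.142, -0.001, -0.017]
contact_force: [-9.6, 0.6, 28.7]
opening: 0.562
```

```bash
python3 -m inch '[{"dp":[0,0,-0.4],"angular":[0,0,0],"fingers":255},{"dp":[0,0,-0.4],"angular":[0,0,0],"fingers":255},{"dp":[0,0,-0.4],"angular":[0,0,0],"fingers":255},{"dp":[0,0,-0.4],"angular":[0,0,0],"fingers":255},{"dp":[0,0,-0.4],"angular":[0,0,0],"fingers":255},{"dp":[0,0,-0.4],"angular":[0,0,0],"fingers":255}]'
python3 - <<'E'
from h import *
im2,d2=vision.grab_frame('scene');im,d=vision.grab_frame('wrist')
cv2.imwrite('pics/c13.png',np.hstack([cv2.resize(im2[130:250,250:370],(400,400),interpolation=cv2.INTER_CUBIC),cv2.resize(im[120:360,200:440],(400,400))])); cv2.imwrite('pics/s13.png',im2)
E
```

```text
clock: 19.03
eef_pos: [519.7, -19.0, 100.0]
tcp_rot: [-3.142, -0.001, -0.017]
contact_force: [-8.1, 0.9, 23.7]
opening: 0.567
```

View pics/c13.png

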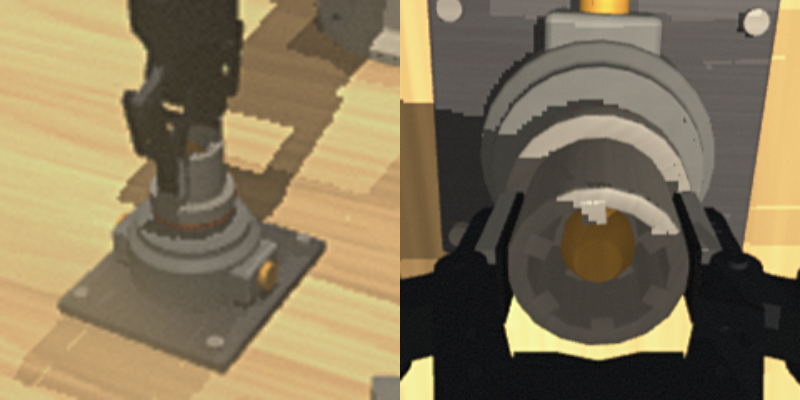

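View pics/s13.png

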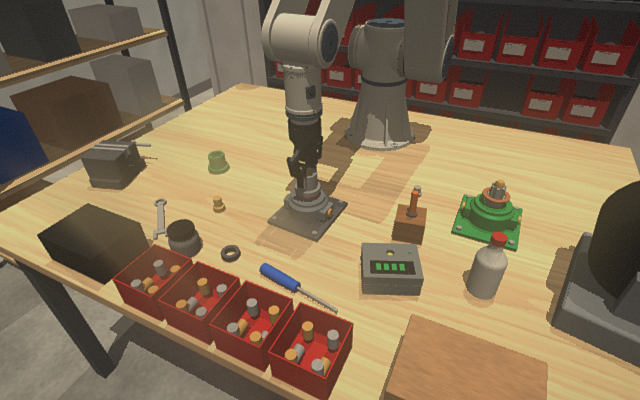

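The hub is home: nose visible in the bore at (598,245) of the crop and the ring squeezed under the flange. The pin is in its rack at (413,205) and the other items have not moved. Handing in.

```bash
python3 -c "
from rig import sign_off
print(sign_off())"
```

```text
the job is handed in; nothing more can be done
None
```

The job was handed in at about 19 s. The button was pressed, the pin is back in its rack, and the hub is pressed home on the shaft with the gripper still holding it.

- **Button:** I pressed it with the pin tip until it hit a hard stop. The force rose to 17 N with no further travel, about 5 mm below the button's rest height. The only other push on it was the brief dwell at that stop.
- **Pin:** It is standing in its rack, and both the wrist and scene pictures showed it seated there.
- **Hub:** The splines meshed on the first slide down with only a 1° turn, because the slots (about +2°) and teeth (about +1°) already nearly lined up. It hit a hard stop with the tool 80 mm above where it had gripped the hub on the bench, which matches the shoulder height.
- **Final hold:** At handover the grip was set to 100 N with about 24 N of downward push, steady, and the last scene picture showed the other items where they started.

Two readings disagreed slightly:
- **Sideways force:** About 8 N appeared while pressing the hub home. It grew with the downward push and did not stop the slide.
- **Hub slot angle:** The estimates from two pictures, 1.7° and 2.8°, were noisy but within the play of the splines.

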